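# Put the bottle caddy away in the sloping pick rack

## Robot

A 6-joint arm with a two-finger parallel gripper is mounted at the origin on the work surface. World frame = base frame: x ahead of the robot, y to its left, z up, the work surface at z = 0. Lengths are in m, angles in rad, forces in N, time in s.
With the tool pointing down it reaches from about 0.35 to 0.975 m from the base axis. Payload 4.9 kg.
Tool frame: the origin (TCP) lies at the very end of the fingers, on their centre line; the grasp point (between the pads) lies 19 mm behind it; z points along the fingers, y is the line along which they close (so a half turn about z gives the same grasp; the last joint's range is limited). The gripper opens to 85 mm and grips with 20 to 120 N. Pads are 22 mm wide; open, the fingers measure 114 mm over their backs; the gripper's body (76 mm by 85 mm) begins 54 mm behind the grasp point. The pads swing forward as they close: fully open they stand 13 mm farther back than shut.
Start: joints at [1.051, 0.053, 1.613, -0, 1.476, -0.119], TCP at [0.244, 0.575, 0.195] pointing down, gripper open.
Joint ranges: [-3.01, 3.01], [-1.01, 2.22], [0.06, 2.58], [-1.02, 4.17], [0.09, 2.62], [-3.14, 3.14]. Speed limits (rad/s): [2.57, 2.57, 3.14, 3.14, 3.14, 3.14].

## Interface

Orientations are given as a rotation vector (axis times angle).
In Python, from station import ctrl, imaging gives the robot as it stands.
- The arm moves only by the tool play_rows, never from a script. Its argument "series" is a list of rows, each a list of 3 entries, a list of its own where there are three numbers: the opening, from 0 (shut) to 1 (fully open), then the shift along the tool's x, y, z each as a share of 0.05 m, from -1 to 1, then the turn, a rotation vector about the tool's x, y, z each as a share of 8 degrees, from -1 to 1. In form: [[grip, [dx, dy, dz], [ax, ay, az]], ...]. A call has 1 to 8 rows; each row shifts and turns the commanded pose from where the row before left it, along the tool's axes as they then stand; what a row does not reach is not made up. A row lasts 1/8 s, in which the tool goes at most 62.5 mm and 10.7 degrees, less where a joint would pass 70% of its speed; a pose out of reach is approached as far as the arm can. A call with a number of a shift or a turn outside -1 to 1 is refused whole. A call with a gripper value outside its range is refused whole. The fingers move at their own pace and stop on an object; "force" is the grip in N (left out, the last holds). Time passes only in rows, so rows that do not move let the fingers close. It gives the time, the measured TCP pose, the force, the opening and the grip force at its end, in the units of the state.
- ctrl.get_obs(): the state, without advancing time (a new reading comes with each control period).
- imaging.get_image(name): name is "scene" or "side" or "wrist"; returns a dict with "color" (480x640x3 uint8, blue, green, red), "fx", "fy", "cx", "cy" (pixels), "D" ([k1, k2, p1, p2, k3] as OpenCV has them; the pictures are not rectified), "extrinsics" (4x4, takes a point from world to camera coordinates); the wrist camera has in their place "hand_eye" (4x4, takes a point from camera to tool coordinates, whose origin is the TCP and whose axes are the flange's). Camera axes: x right, y down, z forward; pixel columns grow to the right and rows downward; lengths in m; the calibration is good to about 2 mm. A picture is of the moment at which its call begins: read the wrist's pose just before it. There is no depth.
- ctrl.finish_job(): hands the job in; it is judged then, once.
The state is a dict: "t": time; "q": joint angles; "dq": joint speeds; "effort": joint torques, N m; "tool_pos": TCP position; "tool_rot": TCP orientation; "contact_force": force on the tool from outside, world axes, zero at the start; "wrist_torque": the same for the moment, N m; "opening": finger opening in m; "grip_force": force on a finger pad.
Only numpy, scipy, OpenCV 4.12 (cv2) and the standard library are available. Lean on these libraries where they do the work, as an engineer would, in place of code of your own. Each camera call takes 0.05 s, during which the arm holds its last target. There are 200 camera calls.

## Task

Lift the white bottle caddy by its handle out of the steel preparation tray, set it down in line with the pick rack, its front end on or just short of the ramp and the blue-tab end to the back, and let go. The wire shelf leaves no room to put it in from above, so then push the caddy up the ramp into the rack until its back edge drops behind the lip and it sits fully home on the sloping deck. Keep its three bottles standing in it, do not ram it against the rubber end stop, and leave the cup, the mouse and the spare bottle where they are.

Things in the scene. Friction and masses are not known exactly. Their poses are not given: they have to be found in the camera images.
- rack: Fixed pick rack on the counter. Origin on the counter top, midway across, directly below the inner (deck-side) face of the lip; x points into the rack (the way the caddy is pushed, roughly away from the robot), y left, z up; it may be turned a little. A ramp leads up to the lip; behind the lip lies a sloping deck under a wire shelf. Dry metal and plastic: ordinary sliding friction.
- ramp_foot (a point): Middle of the foot of the aluminium ramp, at counter level, 90 mm before the lip. From here the ramp, 146 mm wide, climbs straight at 15 degrees to 24 mm height at the lip. White guide flanges 40 mm high flare out to about 128 mm apart at the foot and narrow to the cheeks 55 mm before the lip. Once the caddy's back edge is at the foot it lies flat on the ramp and climbs along it.
- rack_lip (a point): Middle of the lip's top at its inner face, 24 mm above the counter; axes as the rack's. The lip is the ramp's upper edge, 4 mm thick. Behind it the deck lies 12 mm lower (12 mm above the counter) and rises away at 5 degrees to the rubber end stop. White side cheeks 60 mm high, 116 mm apart inside, run from 55 mm before to 148 mm behind this point.
- shelf_edge (a point): Middle of the front wire of the shelf that roofs the deck, 150 mm above the counter, 4 mm behind the lip's inner face; the shelf of 5 to 6 mm steel wires reaches 192 mm farther on, with its underside 147 mm above the counter, on thin posts 68 mm to either side; two cartons stand on its far end, up to 193 mm above the counter.
- end_stop: Rubber strip across the far end of the deck, fixed to the rack, 116 mm wide, 22 mm high; the origin is the middle of its underside, its near face is 131 mm from the lip's inner face: only about 6 mm more than the caddy's length.
- prep_tray: Fixed stainless tray, 190 x 160 mm, rim 14 mm high, floor 3 mm thick, in which the caddy stands at the start; origin at the centre of its underside on the counter.
- caddy: White open plastic caddy, 125 mm long (x) x 105 mm wide (y), walls 48 mm high and 3 mm thick, twelve bottle cells 27.5 x 31 mm (three in use), flat underside, about 0.3 kg (0.2 to 0.42) without bottles. Origin at the centre of its underside. The +x end is the front and enters the rack first; the back wall is plain, flat, with a blue tab, good to push with fingertips. Straps at mid-sides carry the handle bar across the middle.
- caddy_center (a point): Centre of the caddy's box, 24 mm above its underside; axes as the caddy's.
- caddy_handle (a point): Middle of the handle bar, 90 mm above the caddy's underside: round, 14 mm thick, 93 mm free length along the caddy's y; take it from above with the fingers closing along the caddy's x. The loaded caddy's weight hangs within about 15 mm of the bar's line, and the bar can turn in the fingers.
- caddy_back (a point): Middle of the caddy's back bottom edge (62.5 mm behind its origin).
- caddy_front (a point): Middle of the caddy's front bottom edge (62.5 mm ahead of its origin).
- bead_cup: Open yellow cup, 72 mm across, 42 mm high, bystander; origin at the centre of its underside.
- mouse: Red computer mouse, 96 x 56 x 34 mm, bystander; origin at the centre of its underside.
- spare_bottle: Blue bottle with black cap, 24 mm across, 58 mm high, standing on the counter, bystander; origin at the centre of its underside.
- bottle0_mid (a point): Half-way up a blue bottle with black cap (24 mm across, 58 mm high, 45 g) that stands loose in one of the caddy's cells, in the front row; z along the bottle; the bottle's top is 61 mm above the caddy's underside.
- bottle1_mid (a point): Half-way up a blue bottle with black cap (24 mm across, 58 mm high, 45 g) that stands loose in one of the caddy's cells, just ahead of the handle; z along the bottle; the bottle's top is 61 mm above the caddy's underside.
- bottle2_mid (a point): Half-way up a blue bottle with black cap (24 mm across, 58 mm high, 45 g) that stands loose in one of the caddy's cells, in the back row; z along the bottle; the bottle's top is 61 mm above the caddy's underside.

How it is judged:
By the outcome, as a careful person would: the job done as asked, in the order asked, and still so for the second after the job is handed in, with the robot touching nothing.
It also fails if it takes over 61 s, if anything falls off the work surface, if the arm or the gripper's body presses on something with over 40 N, if the wrist force passes 120 N, or if a joint passes its speed limit or range.

## Working session

There is one attempt and no reset: what is moved stays moved. The work goes in short steps, Python scripts to look and compute and a tool call to move; the robot and the scene stay as the last step left them, time stands still between calls to the robot, and variables do not carry over. Pictures are saved under pics/ and viewed, at most 10 in all, crops included, and the job is handed in when it is done.

Besides the shell and the picture viewer there is one more tool, called after "Emit:" as name(argument=value, ...) on one line, values as JSON. play_rows: Moves the arm, as the interface text tells. Shift numbers are shares of 0.05 m and turn numbers shares of 8 degrees, none past 1 either way. Its arguments: {"type":"object","properties":{"series":{"type":"array"},"force":{"type":"number"}},"required":["series"]}

```bash
ls; mkdir -p pics
cat > h.py <<'E'
import numpy as np, cv2
from station import ctrl, imaging
from scipy.spatial.transform import Rotation as R
def cam(name):
    o=ctrl.get_obs(); im=imaging.get_image(name)
    K=np.array([[im['fx'],0,im['cx']],[0,im['fy'],im['cy']],[0,0,1.]])
    if 'extrinsics' in im: E=np.array(im['extrinsics'])
    else:
        T=np.eye(4); T[:3,:3]=R.from_rotvec(o['tool_rot']).as_matrix(); T[:3,3]=o['tool_pos']
        E=np.linalg.inv(T@np.array(im['hand_eye']))
    return dict(c=im['color'],K=K,D=np.array(im['D'],float),E=E)
def ray(c,px):
    p=cv2.undistortPoints(np.array(px,float).reshape(-1,1,2),c['K'],c['D']).reshape(-1,2)
    d=np.c_[p,np.ones(len(p))]@c['E'][:3,:3]
    return -c['E'][:3,:3].T@c['E'][:3,3],d
def onz(c,px,z):
    o,d=ray(c,px); return o+d*((z-o[2])/d[:,2])[:,None]
def proj(c,P):
    P=np.array(P,float).reshape(-1,3)
    return cv2.projectPoints(P,cv2.Rodrigues(c['E'][:3,:3])[0],c['E'][:3,3],c['K'],c['D'])[0].reshape(-1,2)
def tri(c1,p1,c2,p2):
    o1,d1=ray(c1,p1);o2,d2=ray(c2,p2);out=[]
    for a,b in zip(d1,d2):
        s=np.linalg.lstsq(np.c_[a,-b],o2-o1,rcond=None)[0]
        out.append(np.r_[(o1+a*s[0]+o2+b*s[1])/2,np.linalg.norm(o1+a*s[0]-o2-b*s[1])])
    return np.array(out)
E
python3 - <<'E'
from h import *
for n in ['scene','side','wrist']:
    c=cam(n); cv2.imwrite(f'pics/{n}0.png',c['c']); print(n,c['K'][0,0],-c['E'][:3,:3].T@c['E'][:3,3])
o=ctrl.get_obs();print(o['t'],o['tool_pos'],o['tool_rot'],R.from_rotvec(o['tool_rot']).as_matrix().round(3),o['opening'])
E
```

```text
pics
scene 559.1531879334884 [ 1.16755693 -0.24603859  0.66172734]
side 448.3318684860295 [ 0.44660185 -0.54768873  0.78179412]
wrist 413.75643395000304 [0.167229   0.60923889 0.37258037]
0.15 [0.2435809  0.57500323 0.1939581 ] [-6.2530668e-01 -3.0782216e+00  2.3234310e-03] [[-0.921  0.39  -0.001]
 [ 0.39   0.921 -0.001]
 [ 0.    -0.002 -1.   ]] 0.0854280741984425
```

View pics/scene0.png

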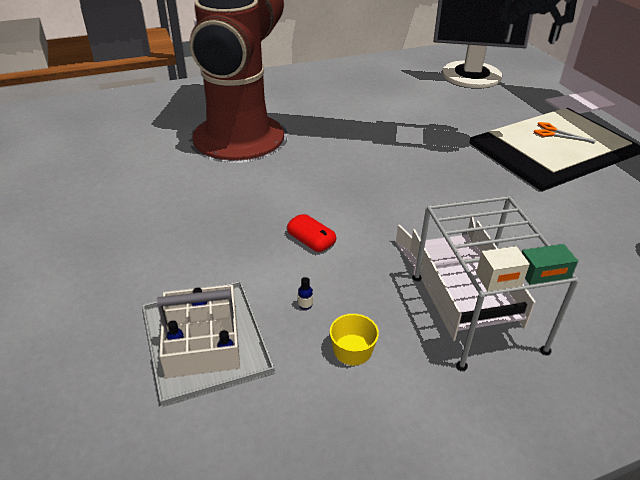

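View pics/side0.png

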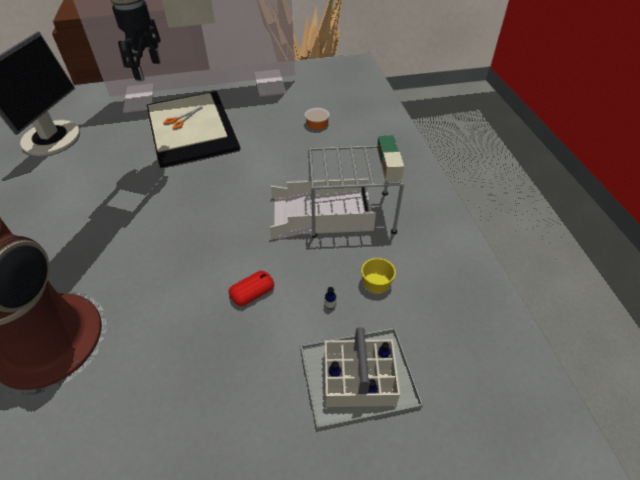

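The scene view shows the caddy in its tray (scene ~200,330; side ~361,372). Its handle runs along world y and its front faces away from the robot. The rack is at scene ~470,270 and side ~325,205, with the ramp facing the robot. The mouse, spare bottle and cup stand between them. I'll take rough positions and then crops.

Run:
```python
from h import *
a=cam('scene');b=cam('side')
np.set_printoptions(precision=3,suppress=True)
print('handle',tri(a,[[163,300],[236,293]],b,[[361,332],[364,388]]))
print('handle side z.096',onz(b,[[361,332],[364,388]],.093))
print('shelf posts top',tri(a,[[428,207],[510,200],[481,291],[576,281]],b,[[313,187],[309,148],[402,184],[388,143]]))
print('tray corners side z.014',onz(b,[[302,345],[394,331],[420,406],[318,425]],.014))
print('cup/bottle/mouse',onz(b,[[377,285],[330,305],[251,295]],0.0))
print('ramp foot side',onz(b,[[272,237],[275,191]],0.02))
big=lambda c,x,y,w,h,s:cv2.resize(c['c'][y:y+h,x:x+w],None,fx=s,fy=s,interpolation=cv2.INTER_CUBIC)
cv2.imwrite('pics/sidecrop.png',np.hstack([big(b,255,125,160,120,2.5),big(b,290,315,160,120,2.5)]))
cv2.imwrite('pics/side_full.png',b['c'])
```

```text
handle [[ 0.598 -0.223  0.137  0.064]
 [ 0.578 -0.192  0.045  0.101]]
handle side z.096 [[ 0.598 -0.165  0.093]
 [ 0.575 -0.265  0.093]]
shelf posts top [[0.578 0.163 0.152 0.001]
 [0.597 0.304 0.146 0.003]
 [0.766 0.134 0.153 0.004]
 [0.784 0.281 0.145 0.009]]
tray corners side z.014 [[ 0.497 -0.125  0.014]
 [ 0.679 -0.132  0.014]
 [ 0.677 -0.285  0.014]
 [ 0.496 -0.28   0.014]]
cup/bottle/mouse [[ 0.683 -0.008  0.   ]
 [ 0.572 -0.038  0.   ]
 [ 0.413  0.022  0.   ]]
ramp foot side [[0.479 0.16  0.02 ]
 [0.508 0.316 0.02 ]]
```

View pics/sidecrop.png

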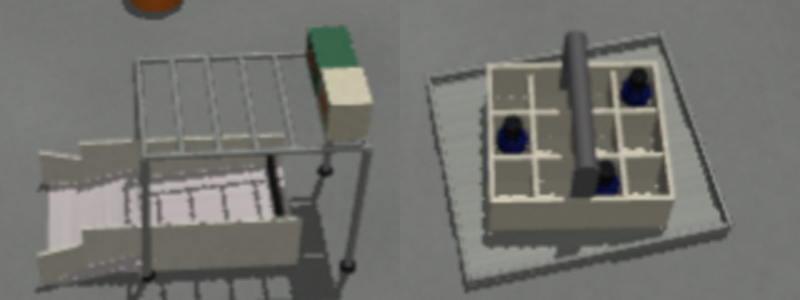

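The crop confirms it: the back bottle is at left, the front bottle at right, and the ramp opens to the left towards the robot. The rack is turned about -8° and its lip is near (0.584, 0.234). Next I'll bring the wrist camera over the caddy.

```bash
cat >> h.py <<'E'
def toolrot(yaw_y,tilt=0):
    """tool z down, tool y at world heading yaw_y (deg); tilt deg: fingers point toward -tool x side (about tool y)"""
    a=np.radians(yaw_y); y=np.array([np.cos(a),np.sin(a),0]); z=np.array([0,0,-1.]); x=np.cross(y,z)
    return R.from_matrix(np.c_[x,y,z])*R.from_euler('y',-tilt,degrees=True)
def plan(legs,start=None):
    o=ctrl.get_obs()
    p=np.array(o['tool_pos']);r=R.from_rotvec(o['tool_rot'])
    print('from',p.round(4))
    for tp,tr,g in legs:
        tp=np.array(tp,float); dr=(r.inv()*tr).as_rotvec()
        n=max(1,int(np.ceil(max(np.linalg.norm(tp-p)/.048,np.degrees(np.linalg.norm(dr))/7.6)-.02)))
        out=[];dp=(tp-p)/n
        for i in range(n):
            k=n-i; s=r.inv().apply((tp-p)/k)/.05; t=np.degrees((r.inv()*tr).as_rotvec()/k)/8
            s=s.round(2);t=t.round(2); out.append([g,list(map(float,s)),list(map(float,t))])
            p=p+r.apply(s*.05); r=r*R.from_rotvec(np.radians(t*8))
        print(n,str(out).replace(' ',''))
E
python3 - <<'E'
from h import *
plan([([.26,.50,.28],toolrot(62),1),([.58,-.23,.26],toolrot(-10),1)])
b=cam('side')
px=np.array([[487,65],[657,62],[673,195],[490,200]],float);px=np.c_[290+(px[:,0]-400)/2.5,315+px[:,1]/2.5]
print(onz(b,px,.051))
E
```

```text
from [0.2437 0.5752 0.1943]
3 [[1,[-0.3,-0.42,-0.57],[-0.0,-0.0,0.21]],[1,[-0.31,-0.41,-0.57],[-0.0,-0.0,0.21]],[1,[-0.31,-0.4,-0.57],[-0.01,-0.0,0.21]]]
17 [[1,[-0.74,-0.58,0.02],[0.0,-0.0,0.53]],[1,[-0.78,-0.53,0.02],[0.0,-0.0,0.53]],[1,[-0.81,-0.47,0.02],[0.0,-0.0,0.53]],[1,[-0.85,-0.4,0.02],[0.0,-0.0,0.53]],[1,[-0.87,-0.34,0.02],[0.0,-0.0,0.53]],[1,[-0.9,-0.28,0.02],[0.0,-0.0,0.53]],[1,[-0.91,-0.21,0.02],[0.0,-0.0,0.53]],[1,[-0.93,-0.14,0.03],[0.0,-0.0,0.53]],[1,[-0.93,-0.07,0.02],[0.0,-0.0,0.53]],[1,[-0.94,-0.0,0.03],[0.0,-0.0,0.53]],[1,[-0.94,0.07,0.02],[0.0,-0.0,0.53]],[1,[-0.93,0.13,0.03],[0.0,-0.0,0.53]],[1,[-0.91,0.2,0.02],[0.0,-0.0,0.53]],[1,[-0.9,0.27,0.03],[0.0,-0.0,0.53]],[1,[-0.87,0.34,0.02],[0.0,-0.0,0.53]],[1,[-0.85,0.4,0.03],[0.0,-0.0,0.52]],[1,[-0.82,0.46,0.02],[0.0,-0.0,0.53]]]
[[ 0.53717179 -0.14584447  0.051     ]
 [ 0.65978263 -0.16944361  0.051     ]
 [ 0.63911175 -0.26884282  0.051     ]
 [ 0.51741243 -0.24645347  0.051     ]]
```

Emit:
play_rows(series=[[1, [-0.3, -0.4, -0.57], [0, 0, 0.2]], [1, [-0.3, -0.4, -0.57], [0, 0, 0.2]], [1, [-0.3, -0.4, -0.57], [0, 0, 0.2]], [1, [-0.75, -0.58, 0.02], [0, 0, 0.53]], [1, [-0.78, -0.53, 0.02], [0, 0, 0.53]], [1, [-0.81, -0.47, 0.02], [0, 0, 0.53]], [1, [-0.85, -0.4, 0.02], [0, 0, 0.53]], [1, [-0.87, -0.34, 0.02], [0, 0, 0.53]]])

```text
t: 1.3
tool_pos: [0.3559, 0.2861, 0.2754]
tool_rot: [1.305, 2.857, 0.001]
contact_force: [0.8, 0.1, -0.4]
opening: 0.0858
grip_force: 0.0
```

Emit:
play_rows(series=[[1, [-0.9, -0.28, 0.02], [0, 0, 0.53]], [1, [-0.91, -0.21, 0.02], [0, 0, 0.53]], [1, [-0.93, -0.14, 0.03], [0, 0, 0.53]], [1, [-0.93, -0.07, 0.02], [0, 0, 0.53]], [1, [-0.94, 0, 0.03], [0, 0, 0.53]], [1, [-0.94, 0.07, 0.02], [0, 0, 0.53]], [1, [-0.93, 0.13, 0.03], [0, 0, 0.53]], [1, [-0.91, 0.2, 0.02], [0, 0, 0.53]]])

```text
t: 2.3
tool_pos: [0.5078, -0.057, 0.2659]
tool_rot: [2.082, 2.352, 0.001]
contact_force: [-0.3, -0.0, -0.1]
opening: 0.0853
grip_force: 0.0
```

Emit:
play_rows(series=[[1, [-0.9, 0.27, 0.03], [0, 0, 0.53]], [1, [-0.87, 0.34, 0.02], [0, 0, 0.53]], [1, [-0.85, 0.4, 0.03], [0, 0, 0.53]], [1, [-0.82, 0.46, 0.02], [0, 0, 0.53]], [1, [0, 0, 0], [0, 0, 0]], [1, [0, 0, 0], [0, 0, 0]]])

```text
t: 3.05
tool_pos: [0.5832, -0.2267, 0.2606]
tool_rot: [-2.403, -2.022, 0.0]
contact_force: [0.3, -0.1, -0.4]
opening: 0.0853
grip_force: 0.0
```

Run:
```python
from h import *
c=cam('wrist');o=ctrl.get_obs();print(o['t'],o['tool_pos'],R.from_rotvec(o['tool_rot']).as_matrix().round(3),o['contact_force'])
cv2.imwrite('pics/w1.png',c['c'])
```

```text
3.1 [ 0.58324988 -0.22626938  0.26095343] [[ 0.17   0.985 -0.   ]
 [ 0.985 -0.17   0.   ]
 [ 0.    -0.    -1.   ]] [ 0.40893342  0.86196915 -0.09876073]
```

View pics/w1.png

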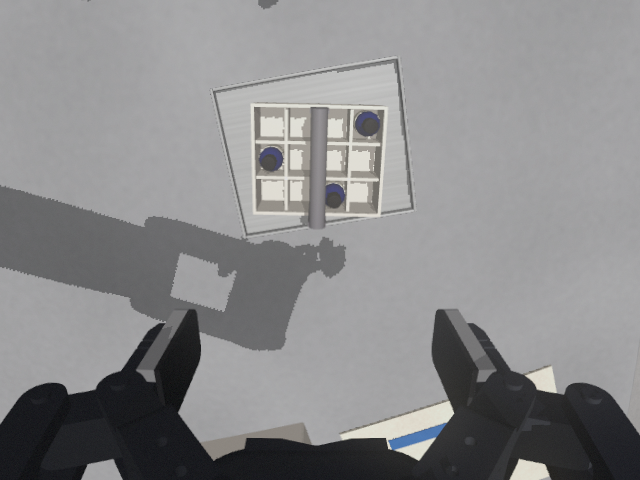

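The wrist view shows the caddy rim corners at (252,103), (387,107), (381,215) and (254,213), and the handle from (319,107) to (317,228).

Run:
```python
from h import *
np.set_printoptions(precision=4,suppress=True)
c=cam('wrist');print('cam',-c['E'][:3,:3].T@c['E'][:3,3],c['E'][2,:3])
P=onz(c,[[252,103],[387,107],[381,215],[254,213]],.051);print(P,P.mean(0))
for i,j in((0,1),(3,2),(3,0),(2,1)):
    d=P[j]-P[i];print(np.hypot(*d[:2]),np.degrees(np.arctan2(d[1],d[0])))
H=onz(c,[[319,107],[317,228]],.097);print(H,H.mean(0),np.hypot(*(H[1]-H[0])[:2]))
```

```text
cam [ 0.5963 -0.1434  0.4398] [-0.0554 -0.3136 -0.9479]
[[ 0.5374 -0.1422  0.051 ]
 [ 0.6577 -0.1666  0.051 ]
 [ 0.6394 -0.2675  0.051 ]
 [ 0.517  -0.2442  0.051 ]] [ 0.5879 -0.2051  0.051 ]
0.12277973335762235 -11.471625397942569
0.12455678310835186 -10.771328249492127
0.10407558490853047 78.69999567442363
0.10257384276282702 79.6900166906651
[[ 0.5966 -0.1548  0.097 ]
 [ 0.5777 -0.2551  0.097 ]] [ 0.5872 -0.2049  0.097 ] 0.1020365816594894
```

Both views agree: caddy centre (0.588, -0.206), yaw -11°, and the sizes match. Now the grasp.

Run:
```python
from h import *
plan([([.5875,-.206,.16],toolrot(-11),1),([.5875,-.206,.076],toolrot(-11),1)])
```

```text
from [ 0.5833 -0.2261  0.2612]
3 [[1,[0.14,0.0,0.67],[0.0,-0.0,0.05]],[1,[0.13,0.01,0.68],[0.0,-0.0,0.05]],[1,[0.14,0.0,0.67],[0.0,-0.0,0.05]]]
2 [[1,[-0.0,0.0,0.84],[0.0,-0.0,0.0]],[1,[-0.0,0.0,0.84],[0.0,-0.0,0.0]]]
```

Emit:
play_rows(series=[[1, [0.14, 0, 0.67], [0, 0, 0.05]], [1, [0.14, 0, 0.67], [0, 0, 0.05]], [1, [0.14, 0, 0.67], [0, 0, 0.05]], [1, [0, 0, 0.5], [0, 0, 0]], [1, [0, 0, 0.5], [0, 0, 0]], [1, [0, 0, 0.4], [0, 0, 0]], [1, [0, 0, 0.27], [0, 0, 0]], [1, [0, 0, 0], [0, 0, 0]]])

```text
t: 4.15
tool_pos: [0.5865, -0.2059, 0.0759]
tool_rot: [-2.423, -1.997, 0.001]
contact_force: [0.2, -0.8, -0.3]
opening: 0.0858
grip_force: 0.0
```

Emit:
play_rows(series=[[0, [0, 0, 0], [0, 0, 0]], [0, [0, 0, 0], [0, 0, 0]], [0, [0, 0, 0], [0, 0, 0]], [0, [0, 0, 0], [0, 0, 0]], [0, [0, 0, 0], [0, 0, 0]], [0, [0, 0, 0], [0, 0, 0]], [0, [0, 0, 0], [0, 0, 0]], [0, [0, 0, 0], [0, 0, 0]]], force=80)

```text
t: 5.15
tool_pos: [0.5872, -0.2064, 0.0769]
tool_rot: [2.425, 1.997, -0.0]
contact_force: [-0.5, 0.4, 0.1]
opening: 0.0001
grip_force: 0.0
```

The fingers closed fully (opening 0), so the grasp missed. I'll look.

Run:
```python
from h import *
c=cam('wrist');a=cam('side');s=cam('scene')
big=lambda c,x,y,w,h,s:cv2.resize(c['c'][y:y+h,x:x+w],None,fx=s,fy=s,interpolation=cv2.INTER_CUBIC)
cv2.imwrite('pics/c2.png',np.hstack([cv2.resize(c['c'],(400,300)),big(s,130,220,160,120,2.5)]))
cv2.imwrite('pics/side2.png',a['c'])
```

```text
(no output)
```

View pics/c2.png

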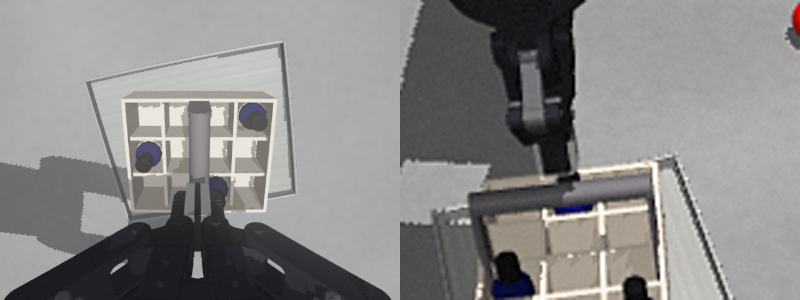

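The wrist and scene crops show the shut fingers at the bar, towards its far end, but not around it. I'll check the projected TCP against the bar in each view.

Run:
```python
from h import *
np.set_printoptions(precision=4,suppress=True)
o=ctrl.get_obs();p=np.array(o['tool_pos']);print(p,o['opening'],o['q'])
bar=np.array([.5875,-.206,.093]);d=np.array([.191,.982,0])*.0465
for n in('scene','side','wrist'):
    c=cam(n);print(n,'tcp',proj(c,p),'bar',proj(c,[bar-d,bar,bar+d]).tolist())
    im=c['c'].copy()
    for q,col in[(p,(0,255,0)),(bar-d,(0,0,255)),(bar,(0,0,255)),(bar+d,(0,0,255))]:
        u=proj(c,q)[0]; cv2.circle(im,tuple(int(v*16) for v in u),24,col,-1,shift=4)
    u=proj(c,bar)[0].astype(int); x,y=max(0,min(540,u[0]-50)),max(0,min(360,u[1]-60))
    cv2.imwrite(f'pics/t_{n}.png',cv2.resize(im[y:y+120,x:x+100],None,fx=2.6,fy=2.6,interpolation=cv2.INTER_NEAREST))
cv2.imwrite('pics/t.png',np.hstack([cv2.imread(f'pics/t_{n}.png') for n in('scene','side','wrist')]))
```

```text
[ 0.5872 -0.2065  0.0769] 0.00010929513933394316 [-0.4576  0.1445  1.7182 -0.      1.2789 -0.2648]
scene tcp [[196.8425 305.056 ]] bar [[161.90517228847037, 301.0134031666951], [195.73197559922588, 297.20886525764854], [228.9971783319715, 293.4645547648641]]
side tcp [[360.8087 358.7369]] bar [[363.6832201198465, 379.92510284389857], [361.5495419990853, 353.97674922178413], [359.5688810518321, 329.98635762574554]]
wrist tcp [[318.9129 277.6156]] bar [[319.52286209642125, 379.0284716981049], [319.6878415244675, 292.2215464931644], [319.8407403295609, 188.0251103430977]]
```

View pics/t.png

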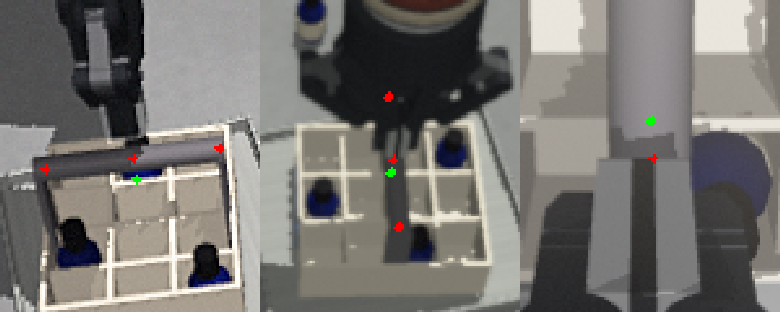

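In all three views the shut fingertips end above the bar (scene ~(194,291) against the bar centre at 297). The real fingers therefore end well above the stated TCP. I'll lift clear and measure the tip by differencing against the first pictures.

Emit:
play_rows(series=[[0, [0, 0, -0.8], [0, 0, 0]], [0, [0, 0, -0.8], [0, 0, 0]], [0, [0, 0, 0], [0, 0, 0]], [0, [0, 0, 0], [0, 0, 0]]])

```text
t: 5.95
tool_pos: [0.5869, -0.2063, 0.1564]
tool_rot: [-2.425, -1.997, 0.0]
contact_force: [-0.4, 0.3, -1.1]
opening: 0.0
grip_force: 0.0
```

Run:
```python
from h import *
np.set_printoptions(precision=4,suppress=True)
o=ctrl.get_obs();p=np.array(o['tool_pos']);print(p,o['opening'])
for n in('scene','side'):
    c=cam(n);c0=cv2.imread(f'pics/{n}0.png'); d=cv2.absdiff(c['c'],c0).max(2)
    cv2.imwrite(f'pics/{n}3.png',c['c'])
    print(n)
    for z in np.arange(-.005,.085,.005):
        u=proj(c,p+[0,0,z])[0]; x,y=u.round().astype(int)
        print(round(z,3),u.round(1),d[y,x-5:x+6],c['c'][y,x])
```

```text
[ 0.5869 -0.2063  0.1564] 4.166115739468079e-05
scene
-0.005 [189.7 266.4] [13 16 14 13 17 12 15 16 13 17 14] [162 161 164]
0.0 [189.2 263.6] [17 12 14 12 18 16 14 18 11 17 15] [164 160 161]
0.005 [188.7 260.8] [18 16 12 16 16 15 12 12 17 15 14] [161 160 162]
0.01 [188.2 258. ] [12 15 15 13 11 15 14 13 15 11 16] [155 156 159]
0.015 [187.6 255.2] [18 13 14 10 17 16 20 13 11 13 14] [164 162 163]
0.02 [187.1 252.3] [13 15 18 17 12 18 10 14 13 15 19] [161 160 161]
0.025 [186.6 249.4] [14 14 15 13 18 17 15 16 14 14 14] [157 158 160]
0.03 [186.  246.5] [21 18 19 21 19 18 18 17 21 14 17] [159 161 164]
0.035 [185.5 243.6] [111 114 103 100 103  98  88  72  74  74  55] [52 49 49]
0.04 [184.9 240.6] [123 134 127 124 127 115 121 126 129 138  35] [36 32 33]
0.045 [184.4 237.6] [127 122 121 119 131 123 120 114 122 126  97] [23 22 20]
0.05 [183.8 234.6] [123 123 127 126 120 122 119 119 124 133  40] [25 19 21]
0.055 [183.2 231.6] [121 118 122 124 123 120 123 118 116 128  96] [23 20 22]
0.06 [182.7 228.5] [123 126 126 127 127 130 120 121 120 134  32] [21 20 18]
0.065 [182.1 225.4] [121 120 115 117 12
[... 784 characters left out ...]
60 28 18  9] [74 77 76]
0.035 [365.5 323.3] [71 40 21 21 40 75 64 34 20 24 45] [43 44 44]
0.04 [365.8 321.5] [77 46 23 21 36 69 73 39 19 20 42] [50 50 50]
0.045 [366.  319.8] [81 51 26 20 28 54 78 46 22 21 40] [64 65 65]
0.05 [366.2 318. ] [89 64 33 18 21 42 82 61 32 21 31] [75 77 76]
0.055 [366.5 316.2] [91 82 59 42 31 40 75 68 39 26 41] [77 79 78]
0.06 [366.7 314.3] [93 93 92 90 90 91 73 61 72 90 96] [29 29 28]
0.065 [367.  312.5] [93 92 91 94 94 97 98 97 94 95 91] [25 23 24]
0.07 [367.3 310.6] [91 91 94 93 93 96 99 98 98 94 94] [25 23 23]
0.075 [367.5 308.7] [ 92  93  96  94  95  99 103  98  96  94  97] [21 20 20]
0.08 [367.8 306.8] [ 93  93  96  94  98  98 102  99 100 100  95] [23 21 21]
```

Run:
```python
from h import *
from scipy.optimize import brentq
o=ctrl.get_obs();p=np.array(o['tool_pos']);Rm=R.from_rotvec(o['tool_rot']).as_matrix()
a=cam('scene');b=cam('side');w=cam('wrist')
f=lambda c,off,row:brentq(lambda h:proj(c,p+Rm@(np.array(off)-[0,0,h]))[0,1]-row,-.02,.1)
for t in(.0,.008,.014): print('scene',t,f(a,[0,t,0],245.5))
for hw in (0,.011): print('side',hw,f(b,[-hw,0,0],327.5),'wrist',f(w,[hw,0,0],293))
g=cv2.cvtColor(w['c'],cv2.COLOR_BGR2GRAY)
for r in range(260,330,6): print(r,g[r,270:370:6])
```

```text
scene 0.0 0.032639235854836864
scene 0.008 0.03937172785946907
scene 0.014 0.04442109675288287
side 0 0.02392465101236091 wrist 0.015950622825350595
side 0.011 0.04220591974848564 wrist 0.03731371860128432
260 [128 127 109 126 127 126 128 118 142 139  95  70  82  72  99 228 154]
266 [126 125 111 127 125 126 126  93 101 140 107  72  75  74 135 228 154]
272 [125 125 125 126 126 125 125  90  95 138  96  68  69  79 129 209 152]
278 [145 146 146 145 145 146 145  90  97 128 105 143 144 143 144 145 155]
284 [128 128 128 127 122 109  99  89  95  95  93 130 122 114 172 171 171]
290 [ 96  95  96 100 117 127 118  87  95  95  78 131 114 116 170 171 170]
296 [114 111 111 113 112 124 125  72  57 126 125 168 169 172 171 171 171]
302 [109 111 111 111 112 124 124  65  58 124 125 167 168 169 171 172 172]
308 [112 112  73  54  54 125 124  58  53 124 124  61  62  63 170 169 170]
314 [111 109  51  50  48 123 123  55  53 123 125  70  61  61 120 169 172]
320 [109 101  54  73  53 123 122  48  51 124 124  84  79  80  82 170 168]
326 [109  71  54  54  54 122 123  46  48 123 122 110  84  86  87 168 169]
```

Three views agree that the shut fingertips end about 38–40 mm short of the reported TCP, so I'll use that offset. To stay clear of the bottles I'll open only part way and descend so the pads centre on the bar (TCP z ≈ 0.038).

Emit:
play_rows(series=[[0.45, [0, 0, 0], [0, 0, 0]], [0.45, [0, 0, 0], [0, 0, 0]], [0.45, [0, 0, 0.4], [0, 0, 0]], [0.45, [0, 0, 0.4], [0, 0, 0]], [0.45, [0, 0, 0.4], [0, 0, 0]], [0.45, [0, 0, 0.4], [0, 0, 0]], [0.45, [0, 0, 0], [0, 0, 0]]])

```text
t: 7.08
tool_pos: [0.5853, -0.2055, 0.0736]
tool_rot: [-2.421, -1.994, 0.003]
contact_force: [0.7, -0.1, 0.2]
opening: 0.0389
grip_force: 0.0
```

Emit:
play_rows(series=[[0.45, [0, 0, 0.2], [0, 0, 0]], [0.45, [0, 0, 0.2], [0, 0, 0]], [0.45, [0, 0, 0.2], [0, 0, 0]], [0.45, [0, 0, 0.15], [0, 0, 0]], [0.45, [0, 0, 0], [0, 0, 0]]])

```text
t: 7.7
tool_pos: [0.5865, -0.2061, 0.0383]
tool_rot: [-2.424, -1.996, 0.001]
contact_force: [0.1, 0.2, 0.5]
opening: 0.0381
grip_force: 0.0
```

Emit:
play_rows(series=[[0, [0, 0, 0], [0, 0, 0]], [0, [0, 0, 0], [0, 0, 0]], [0, [0, 0, 0], [0, 0, 0]], [0, [0, 0, 0], [0, 0, 0]], [0, [0, 0, 0], [0, 0, 0]], [0, [0, 0, 0], [0, 0, 0]]], force=90)

```text
t: 8.45
tool_pos: [0.588, -0.2067, 0.04]
tool_rot: [2.424, 1.996, 0.002]
contact_force: [3.4, -0.4, 1.5]
opening: 0.0111
grip_force: 87.8
```

Emit:
play_rows(series=[[0, [0, 0, -0.1], [0, 0, 0]], [0, [0, 0, -0.2], [0, 0, 0]], [0, [0, 0, -0.2], [0, 0, 0]], [0, [0, 0, 0], [0, 0, 0]]])

```text
t: 8.95
tool_pos: [0.5879, -0.2068, 0.0659]
tool_rot: [2.423, 1.996, 0.001]
contact_force: [0.3, -0.1, -3.8]
opening: 0.0112
grip_force: 87.8
```

Run:
```python
from h import *
c=cam('wrist');s=cam('scene');print(ctrl.get_obs()['contact_force'])
big=lambda c,x,y,w,h,s:cv2.resize(c['c'][y:y+h,x:x+w],None,fx=s,fy=s,interpolation=cv2.INTER_CUBIC)
cv2.imwrite('pics/c4.png',np.hstack([cv2.resize(c['c'],(400,300)),big(s,130,220,160,120,2.5)]))
np.save('x.npy',0)
plan([([.5879,-.2068,.17],toolrot(-11),0),([.46,.05,.17],toolrot(-9.5),0),([.43,.25,.17],toolrot(-8.3),0)])
```

```text
[-0.45565485  0.5753827  -4.90217975]
from [ 0.5871 -0.2064  0.0646]
3 [[0,[-0.0,0.01,-0.7],[0.0,0.0,-0.0]],[0,[-0.0,0.0,-0.7],[0.0,0.0,-0.0]],[0,[-0.0,0.01,-0.71],[0.0,0.0,-0.01]]]
6 [[0,[0.76,-0.58,0.0],[0.0,0.0,-0.03]],[0,[0.76,-0.58,0.0],[0.0,0.0,-0.03]],[0,[0.76,-0.58,0.0],[0.0,0.0,-0.03]],[0,[0.77,-0.57,0.0],[0.0,0.0,-0.03]],[0,[0.77,-0.57,0.0],[0.0,0.0,-0.03]],[0,[0.77,-0.56,0.0],[0.0,0.0,-0.03]]]
5 [[0,[0.77,-0.25,0.0],[0.0,0.0,-0.03]],[0,[0.77,-0.25,0.0],[0.0,0.0,-0.03]],[0,[0.77,-0.24,0.0],[0.0,0.0,-0.03]],[0,[0.77,-0.24,0.0],[0.0,0.0,-0.03]],[0,[0.77,-0.24,0.0],[0.0,0.0,-0.03]]]
```

View pics/c4.png

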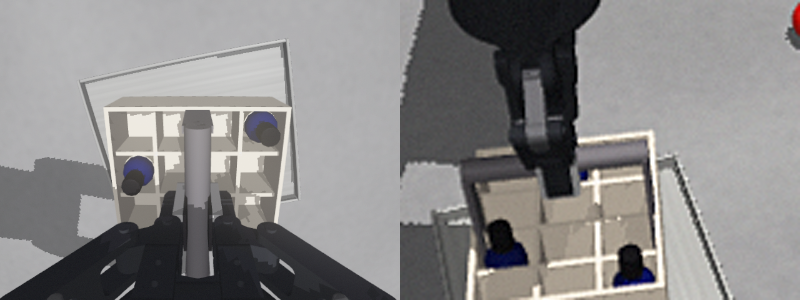

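The view confirms the bar is held between the pads, the caddy is lifted level, and the bottles are standing. I'll carry it across and refine the rack pose from the cheek tops.

Emit:
play_rows(series=[[0, [0, 0, -0.4], [0, 0, 0]], [0, [0, 0, -0.6], [0, 0, 0]], [0, [0, 0, -0.6], [0, 0, 0]], [0, [0, 0, -0.5], [0, 0, 0]], [0, [0.3, -0.22, 0], [0, 0, -0.02]], [0, [0.5, -0.37, 0], [0, 0, -0.03]], [0, [0.6, -0.45, 0], [0, 0, -0.03]], [0, [0.6, -0.45, 0], [0, 0, -0.03]]])

```text
t: 10.05
tool_pos: [0.5304, -0.0921, 0.1678]
tool_rot: [-2.407, -2.015, 0.002]
contact_force: [0.4, 0.6, -4.1]
opening: 0.0111
grip_force: 88.1
```

Emit:
play_rows(series=[[0, [0.6, -0.45, 0], [0, 0, -0.03]], [0, [0.6, -0.45, 0], [0, 0, -0.03]], [0, [0.6, -0.45, 0], [0, 0, -0.03]], [0, [0.6, -0.4, 0], [0, 0, -0.03]], [0, [0.6, -0.25, 0], [0, 0, -0.04]], [0, [0.6, -0.2, 0], [0, 0, -0.04]], [0, [0.6, -0.2, 0], [0, 0, -0.04]], [0, [0.6, -0.2, 0], [0, 0, -0.04]]])

```text
t: 11.05
tool_pos: [0.4407, 0.1653, 0.1679]
tool_rot: [-2.368, -2.063, 0.003]
contact_force: [0.0, 0.2, -4.8]
opening: 0.0112
grip_force: 88.1
```

Run:
```python
from h import *
np.set_printoptions(precision=4,suppress=True)
o=ctrl.get_obs();print(o['tool_pos'],R.from_rotvec(o['tool_rot']).as_matrix().round(3)[:,1],o['contact_force'])
b=cam('side')
cr=lambda u:np.c_[255+np.array(u,float)[:,0]/2.5,125+np.array(u,float)[:,1]/2.5]
P=onz(b,cr([[85,230],[298,218],[80,143],[285,136]]),.06);print(P)
P2=onz(b,cr([[40,255],[40,152]]),.04);print('flange foot tops',P2)
for i,j in((0,1),(2,3),(0,2),(1,3)):
    d=P[j]-P[i];print(np.hypot(*d[:2]),np.degrees(np.arctan2(d[1],d[0])))
```

```text
[0.4407 0.1653 0.1679] [ 0.991 -0.137 -0.002] [ 0.0417  0.165  -4.7525]
[[0.5236 0.1761 0.06  ]
 [0.7177 0.1506 0.06  ]
 [0.5382 0.2968 0.06  ]
 [0.7381 0.2647 0.06  ]]
flange foot tops [[0.4801 0.1728 0.04  ]
 [0.4993 0.315  0.04  ]]
0.1957890000780037 -7.482223484422902
0.20250872508831264 -9.102144666600173
0.12152719898594576 83.12365741917698
0.11591934241166324 79.8706405276301
```

Run:
```python
from h import *
plan([([.428,.2535,.168],toolrot(-8.2),0),([.428,.2535,.05],toolrot(-8.2),0)])
```

```text
from [0.4399 0.1686 0.168 ]
2 [[0,[0.83,-0.23,0.0],[-0.01,-0.01,0.03]],[0,[0.82,-0.24,0.01],[-0.02,-0.02,0.03]]]
3 [[0,[0.0,0.0,0.79],[0.0,0.0,-0.0]],[0,[0.0,0.0,0.78],[0.0,0.0,-0.0]],[0,[0.0,0.0,0.79],[0.0,0.0,-0.0]]]
```

Emit:
play_rows(series=[[0, [0.6, -0.18, 0], [-0.02, -0.02, 0.03]], [0, [0.6, -0.17, 0], [-0.01, -0.01, 0.03]], [0, [0.45, -0.12, 0], [0, 0, 0]], [0, [0, 0, 0.3], [0, 0, 0]], [0, [0, 0, 0.6], [0, 0, 0]], [0, [0, 0, 0.6], [0, 0, 0]], [0, [0, 0, 0.5], [0, 0, 0]], [0, [0, 0, 0.3], [0, 0, 0]]])

```text
t: 12.1
tool_pos: [0.4294, 0.247, 0.0511]
tool_rot: [2.375, 2.049, -0.008]
contact_force: [-0.4, 0.1, -4.8]
opening: 0.0117
grip_force: 88.2
```

Emit:
play_rows(series=[[0, [0, 0, 0.06], [0, 0, 0]], [0, [0, 0, 0], [0, 0, 0]], [0, [0, 0, 0], [0, 0, 0]]])

```text
t: 12.48
tool_pos: [0.4328, 0.2487, 0.0525]
tool_rot: [2.373, 2.048, 0.003]
contact_force: [0.5, -0.2, -4.7]
opening: 0.0111
grip_force: 88.2
```

Emit:
play_rows(series=[[0, [0.09, -0.11, 0], [0, 0, 0]], [0, [0, 0, 0.1], [0, 0, 0]], [0, [0, 0, 0.08], [0, 0, 0]], [0, [0, 0, 0.06], [0, 0, 0]], [0, [0, 0, 0.04], [0, 0, 0]], [0, [0, 0, 0], [0, 0, 0]]])

```text
t: 13.22
tool_pos: [0.4271, 0.2536, 0.0371]
tool_rot: [2.374, 2.049, -0.0]
contact_force: [0.6, -0.2, -4.8]
opening: 0.011
grip_force: 88.2
```

Emit:
play_rows(series=[[0, [0, 0, 0.03], [0, 0, 0]], [0, [0, 0, 0], [0, 0, 0]]])

```text
t: 13.48
tool_pos: [0.4274, 0.2535, 0.037]
tool_rot: [2.374, 2.049, -0.001]
contact_force: [-4.5, -2.5, 5.4]
opening: 0.0112
grip_force: 89.3
```

It's in contact with the counter. Release and rise.

Emit:
play_rows(series=[[0.25, [0, 0, 0], [0, 0, 0]], [0.45, [0, 0, 0], [0, 0, 0]], [0.45, [0, 0, 0], [0, 0, 0]], [0.45, [0, 0, 0], [0, 0, 0]], [0.45, [0, 0, -0.3], [0, 0, 0]], [0.45, [0, 0, -0.6], [0, 0, 0]], [0.45, [0, 0, -0.9], [0, 0, 0]], [0.45, [0, 0, -0.9], [0, 0, 0]]])

```text
t: 14.48
tool_pos: [0.4265, 0.2542, 0.173]
tool_rot: [2.373, 2.049, 0.001]
contact_force: [0.8, 0.0, 0.1]
opening: 0.0384
grip_force: 0.0
```

Run:
```python
from h import *
o=ctrl.get_obs();print(o['t'],o['tool_pos'],o['opening'])
b=cam('side');s=cam('scene');w=cam('wrist')
big=lambda c,x,y,w,h,s:cv2.resize(c['c'][y:y+h,x:x+w],None,fx=s,fy=s,interpolation=cv2.INTER_CUBIC)
cv2.imwrite('pics/c5.png',np.vstack([np.hstack([big(b,190,140,160,120,2.5),big(s,310,160,160,120,2.5)]),np.hstack([cv2.resize(w['c'],(400,300)),np.zeros((300,400,3),np.uint8)])]))
```

```text
14.475 [0.42653228 0.25416665 0.17301298] 0.03836192178281112
```

View pics/c5.png

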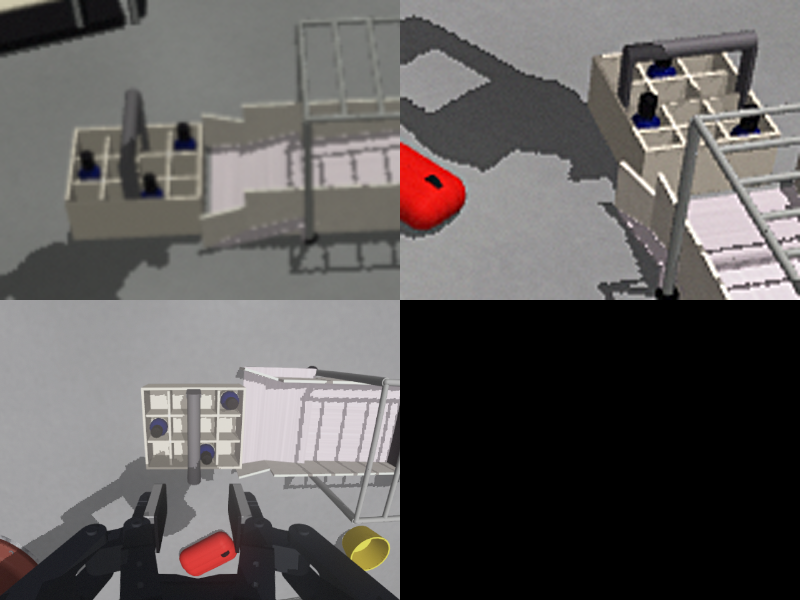

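The side, scene and wrist views show the caddy standing in line just before the ramp foot with three bottles upright. Next, its lateral offset against the flange tips and cheeks, measured in this wrist view.

Run:
```python
from h import *
np.set_printoptions(precision=4,suppress=True)
w=cam('wrist')
f=lambda u:np.array(u,float)*[1.6,1.6]-[0,480]
P=onz(w,f([[143,387],[243,387],[241.5,467],[146.5,467]]),.048);print('caddy',P.mean(0),P)
F=onz(w,f([[243,370],[241,475]]),.04);print('flange',F,F.mean(0))
C=onz(w,f([[279,380],[275,471]]),.06);print('cheek starts',C,C.mean(0))
S=onz(w,f([[385,381],[357,520]]),.15);print('shelf corners',S,S.mean(0))
cv2.imwrite('pics/w5.png',w['c'])
a=np.radians(-8.2);ex=np.array([np.cos(a),np.sin(a)]);ey=np.array([-ex[1],ex[0]]);L=np.array([.584,.231])
for n,Q in(('caddy',P),('fl',F),('ch',C),('sh',S)):print(n,np.c_[(Q[:,:2]-L)@ex,(Q[:,:2]-L)@ey])
```

```text
caddy [0.4242 0.2562 0.048 ] [[0.3734 0.3153 0.048 ]
 [0.4893 0.2979 0.048 ]
 [0.4778 0.1964 0.048 ]
 [0.3564 0.215  0.048 ]]
flange [[0.4926 0.3167 0.04  ]
 [0.4772 0.1811 0.04  ]] [0.4849 0.2489 0.04  ]
cheek starts [[0.5287 0.3016 0.06  ]
 [0.5179 0.1898 0.06  ]] [0.5233 0.2457 0.06  ]
shelf corners [[0.5908 0.3011 0.15  ]
 [0.5738 0.1684 0.15  ]] [0.5823 0.2348 0.15  ]
caddy [[-0.2205  0.0534]
 [-0.1033  0.0527]
 [-0.1001 -0.0494]
 [-0.223  -0.0483]]
fl [[-0.1027  0.0718]
 [-0.0986 -0.0646]]
ch [[-0.0648  0.062 ]
 [-0.0595 -0.0502]]
sh [[-0.0033  0.0704]
 [-0.0012 -0.0634]]
```

The caddy is within about 2 mm of the rack's centreline, and the lip is near (0.581, 0.2345). Now I'll plan the two-fingertip push pose behind the back wall, tilting forward so the body clears the shelf.

```bash
cat >> h.py <<'E'
YAW=-8.2; L=np.array([.581,.2345]); _a=np.radians(YAW); EX=np.array([np.cos(_a),np.sin(_a)]); HT=.040
def push(x,z,th):
    """TCP pose for the leading finger edge at rack x, height z, tilt th"""
    r=toolrot(YAW+90,th); M=r.as_matrix()
    c=np.r_[L+x*EX,z]; return c+M[:,0]*.011+M[:,2]*HT, r
def where():
    o=ctrl.get_obs();M=R.from_rotvec(o['tool_rot']).as_matrix();c=np.array(o['tool_pos'])-M[:,0]*.011-M[:,2]*HT
    d=c[:2]-L
    print('t',o['t'],'edge rack x %.4f y %.4f z %.4f'%(d@EX,d@[-EX[1],EX[0]],c[2]),'tilt %.1f'%np.degrees(np.arccos(-M[2,2])),'F',np.round(o['contact_force'],1),'op',round(o['opening'],4))
E
python3 - <<'E'
from h import *
M=toolrot(82,30).as_matrix();print(M.round(2))
p0,r0=push(-.255,.14,0);p1,r1=push(-.24,.026,12)
plan([(p0,r0,.45),(push(-.245,.07,6)[0],push(0,0,6)[1],.45),(p1,r1,.45)])
E
```

```text
[[-0.86  0.14  0.5 ]
 [ 0.12  0.99 -0.07]
 [-0.5   0.   -0.87]]
from [0.4274 0.2545 0.1728]
12 [[0.45,[0.0,-0.19,0.12],[0.0,0.0,-0.94]],[0.45,[0.03,-0.18,0.12],[0.0,0.01,-0.94]],[0.45,[0.05,-0.18,0.12],[0.0,0.0,-0.94]],[0.45,[0.07,-0.17,0.12],[0.0,0.01,-0.94]],[0.45,[0.1,-0.16,0.12],[0.0,0.01,-0.94]],[0.45,[0.12,-0.15,0.12],[0.0,0.0,-0.94]],[0.45,[0.13,-0.13,0.12],[0.0,0.01,-0.94]],[0.45,[0.15,-0.11,0.12],[0.01,0.01,-0.94]],[0.45,[0.16,-0.09,0.12],[0.0,0.0,-0.94]],[0.45,[0.17,-0.07,0.12],[0.01,0.01,-0.94]],[0.45,[0.18,-0.04,0.12],[0.0,0.0,-0.94]],[0.45,[0.18,-0.02,0.12],[0.01,0.01,-0.94]]]
2 [[0.45,[-0.14,0.0,0.71],[-0.0,-0.38,0.0]],[0.45,[-0.1,0.0,0.72],[-0.0,-0.37,0.0]]]
1 [[0.45,[-0.1,0.0,0.9],[-0.0,-0.75,0.0]]]
```

Emit:
play_rows(series=[[0.45, [0, -0.19, 0], [0, 0, -0.94]], [0.45, [0.03, -0.18, 0], [0, 0, -0.94]], [0.45, [0.05, -0.18, 0], [0, 0, -0.94]], [0.45, [0.07, -0.17, 0], [0, 0, -0.94]], [0.45, [0.1, -0.16, 0], [0, 0, -0.94]], [0.45, [0.12, -0.15, 0], [0, 0, -0.94]], [0.45, [0.13, -0.13, 0], [0, 0, -0.94]], [0.45, [0.15, -0.11, 0], [0, 0, -0.94]]])

```text
t: 15.68
tool_pos: [0.3515, 0.2655, 0.1684]
tool_rot: [1.022, 2.968, -0.009]
contact_force: [-0.9, 0.9, -0.4]
opening: 0.0387
grip_force: 0.0
```

Emit:
play_rows(series=[[0.45, [0.16, -0.09, 0], [0, 0, -0.94]], [0.45, [0.17, -0.07, 0], [0, 0, -0.94]], [0.45, [0.18, -0.04, 0.3], [0, 0, -0.94]], [0.45, [0.18, -0.02, 0.6], [0, 0, -0.94]], [0.45, [0, 0, 0], [0, 0, 0]], [0.45, [0, 0, 0], [0, 0, 0]]])

```text
t: 16.42
tool_pos: [0.317, 0.2717, 0.1253]
tool_rot: [0.226, 3.13, -0.007]
contact_force: [-0.3, 0.3, 1.6]
opening: 0.0386
grip_force: 0.0
```

Run:
```python
from h import *
where();print(ctrl.get_obs()['q'])
plan([(push(-.245,.08,6)[0],push(0,0,6)[1],.45),(*push(-.24,.026,12),.45)])
```

```text
t 16.425 edge rack x -0.2558 y -0.0007 z 0.1654 tilt 0.3 F [-0.3  0.3  1.6] op 0.0386
[ 0.5345966  -0.4311073   2.14917604 -0.00607923  1.42323203 -0.8909669 ]
from [0.317  0.2717 0.1253]
2 [[0.45,[-0.15,0.01,0.86],[-0.02,-0.36,-0.0]],[0.45,[-0.1,0.01,0.87],[-0.01,-0.36,-0.01]]]
2 [[0.45,[-0.03,0.0,0.55],[-0.0,-0.38,0.0]],[0.45,[-0.01,0.0,0.56],[-0.0,-0.37,0.0]]]
```

Emit:
play_rows(series=[[0.45, [-0.15, 0.01, 0.86], [0, -0.36, 0]], [0.45, [-0.1, 0.01, 0.86], [0, -0.36, 0]], [0.45, [-0.03, 0, 0.4], [0, -0.38, 0]], [0.45, [0, 0, 0.3], [0, -0.37, 0]], [0.45, [0, 0, 0], [0, 0, 0]]])

```text
t: 17.05
tool_pos: [0.337, 0.2691, 0.0045]
tool_rot: [0.209, 2.927, -0.03]
contact_force: [0.1, 0.8, -0.4]
opening: 0.0386
grip_force: 0.0
```

Run:
```python
from h import *
where();print(ctrl.get_obs()['q'])
s=cam('side');cv2.imwrite('pics/side6.png',s['c']);w=cam('wrist')
big=lambda c,x,y,w,h,s:cv2.resize(c['c'][y:y+h,x:x+w],None,fx=s,fy=s,interpolation=cv2.INTER_CUBIC)
cv2.imwrite('pics/c6.png',np.hstack([big(s,150,140,160,120,2.5),cv2.resize(w['c'],(400,300))]))
```

```text
t 17.05 edge rack x -0.2439 y -0.0004 z 0.0459 tilt 11.9 F [ 0.1  0.8 -0.4] op 0.0386
[ 0.60748334 -0.33404322  2.30777785 -0.16982276  1.02478179 -0.74307433]
```

View pics/c6.png

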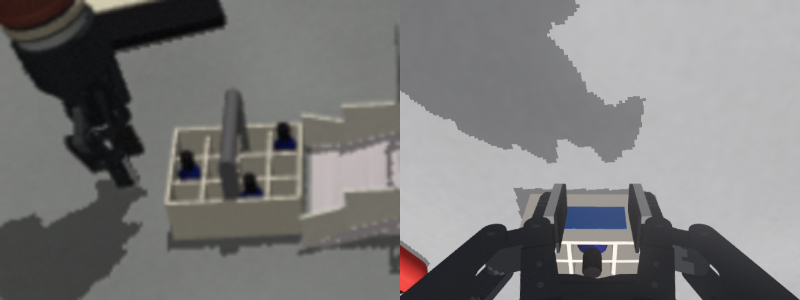

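The picture shows the fingertips behind the caddy at side ~(201,214), with the blue tab centred between them. I'll check the predicted tip against it.

Run:
```python
from h import *
s=cam('side');o=ctrl.get_obs();M=R.from_rotvec(o['tool_rot']).as_matrix();p=np.array(o['tool_pos'])
for h in(.03,.04,.05):
    for k in(-1,1):
        for f in(-.011,.011):
            q=p-M[:,2]*h+M[:,0]*f+M[:,1]*k*.0195; print(h,k,f,q.round(3),proj(s,q).round(1))
```

```text
0.03 -1 -0.011 [0.341 0.25  0.038] [[208.5 213.3]]
0.03 -1 0.011 [0.319 0.253 0.034] [[199.8 215.1]]
0.03 1 -0.011 [0.346 0.289 0.038] [[210.1 202.1]]
0.03 1 0.011 [0.325 0.292 0.034] [[201.6 203.9]]
0.04 -1 -0.011 [0.339 0.251 0.048] [[206.8 210.4]]
0.04 -1 0.011 [0.317 0.254 0.044] [[198.  212.2]]
0.04 1 -0.011 [0.344 0.289 0.048] [[208.5 199.1]]
0.04 1 0.011 [0.323 0.292 0.044] [[199.9 201. ]]
0.05 -1 -0.011 [0.337 0.251 0.058] [[205.1 207.4]]
0.05 -1 0.011 [0.315 0.254 0.053] [[196.3 209.3]]
0.05 1 -0.011 [0.342 0.289 0.058] [[206.9 196.2]]
0.05 1 0.011 [0.321 0.293 0.053] [[198.2 198. ]]
```

```bash
cat >> h.py <<'E'
def zc(x): return .028+max(0,x+.09)*np.tan(np.radians(15))
def path(x0,x1,step,t0,t1,g=.45):
    n=int(round(abs(x1-x0)/step)); xs=np.linspace(x0,x1,n+1)[1:]
    o=ctrl.get_obs();p=np.array(o['tool_pos']);r=R.from_rotvec(o['tool_rot']);out=[]
    for i,x in enumerate(xs):
        tp,tr=push(x,zc(x),t0+(t1-t0)*(i+1)/n)
        s=(r.inv().apply(tp-p)/.05).round(2);t=(np.degrees((r.inv()*tr).as_rotvec())/8).round(2)
        out.append([g,list(map(float,s)),list(map(float,t))])
        p=p+r.apply(s*.05); r=r*R.from_rotvec(np.radians(t*8))
    print(str(out).replace(' ',''))
E
sed -i 's/HT=.040/HT=.037/' h.py
python3 - <<'E'
from h import *
where(); plan([(*push(-.24,.028,12),.45)])
path(-.244,-.212,.004,12,16)
E
```

```text
t 17.2 edge rack x -0.2415 y 0.0008 z 0.0453 tilt 12.1 F [ 0.2 -0.3 -0.6] op 0.0379
from [0.3391 0.2701 0.0068]
1 [[0.45,[0.04,-0.01,0.34],[-0.02,0.01,0.0]]]
[[0.45,[0.04,-0.01,0.35],[-0.02,-0.05,0.0]],[0.45,[-0.09,-0.0,0.01],[0.0,-0.06,0.0]],[0.45,[-0.08,-0.0,0.02],[0.0,-0.07,0.0]],[0.45,[-0.08,-0.0,0.03],[0.0,-0.06,0.0]],[0.45,[-0.09,-0.0,0.02],[0.0,-0.06,0.0]],[0.45,[-0.08,-0.0,0.02],[0.0,-0.06,0.0]],[0.45,[-0.09,-0.0,0.02],[0.0,-0.07,0.0]],[0.45,[-0.08,-0.0,0.02],[0.0,-0.06,0.0]]]
```

Emit:
play_rows(series=[[0.45, [0.04, -0.01, 0.34], [-0.02, -0.05, 0]], [0.45, [-0.09, 0, 0.01], [0, -0.06, 0]], [0.45, [-0.08, 0, 0.02], [0, -0.06, 0]], [0.45, [-0.08, 0, 0.02], [0, -0.06, 0]], [0.45, [-0.09, 0, 0.02], [0, -0.06, 0]], [0.45, [-0.08, 0, 0.02], [0, -0.06, 0]], [0.45, [-0.09, 0, 0.02], [0, -0.06, 0]], [0.45, [-0.08, 0, 0.02], [0, -0.06, 0]]])

```text
t: 18.2
tool_pos: [0.3683, 0.2642, -0.0116]
tool_rot: [0.204, 2.862, -0.031]
contact_force: [-8.1, 0.9, 5.6]
opening: 0.0385
grip_force: 3.7
```

Run:
```python
from h import *
where(); path(-.212,-.148,.008,16,22)
```

```text
t 18.2 edge rack x -0.2141 y -0.0009 z 0.0270 tilt 15.6 F [-8.1  0.9  5.6] op 0.0385
[[0.45,[-0.22,0.02,0.04],[-0.01,-0.14,0.01]],[0.45,[-0.16,-0.0,0.05],[-0.0,-0.09,-0.0]],[0.45,[-0.16,-0.0,0.05],[-0.0,-0.1,-0.0]],[0.45,[-0.16,-0.0,0.05],[-0.0,-0.09,-0.0]],[0.45,[-0.16,-0.0,0.06],[-0.0,-0.09,-0.0]],[0.45,[-0.16,-0.0,0.05],[-0.0,-0.1,-0.0]],[0.45,[-0.16,-0.0,0.06],[-0.0,-0.09,-0.0]],[0.45,[-0.16,-0.0,0.06],[-0.0,-0.09,-0.0]]]
```

The force is larger than sliding alone should give (8 N back, 5.6 N up), so a tip may be brushing the counter. I'll raise a little and recheck.

Emit:
play_rows(series=[[0.45, [-0.03, 0, -0.12], [0, 0, 0]], [0.45, [0, 0, 0], [0, 0, 0]]])

```text
t: 18.45
tool_pos: [0.3688, 0.2644, -0.0049]
tool_rot: [0.203, 2.86, -0.03]
contact_force: [-1.8, 0.0, 2.3]
opening: 0.0386
grip_force: 0.9
```

Run:
```python
from h import *
where(); 
s=cam('side')['c'];a=cv2.imread('pics/side6.png')
# caddy shift between pictures
y0,y1,x0,x1=185,235,225,275
t=a[y0:y1,x0:x1];m=cv2.matchTemplate(s[y0-10:y1+10,x0-10:x1+20],t,cv2.TM_CCOEFF_NORMED);_,v,_,l=cv2.minMaxLoc(m);print(v,l[0]-10,l[1]-10)
```

```text
t 18.45 edge rack x -0.2137 y -0.0007 z 0.0337 tilt 15.8 F [-1.8  0.   2.3] op 0.0386
0.983512818813324 1 0
```

```bash
sed -i 's/return .028+/return .034+/' h.py
python3 - <<'E'
from h import *
path(-.2137,-.1657,.006,16,22)
E
```

```text
[[0.45,[-0.13,0.01,0.03],[-0.01,-0.12,0.01]],[0.45,[-0.12,0.0,0.04],[0.0,-0.1,0.0]],[0.45,[-0.13,0.0,0.04],[0.0,-0.09,0.0]],[0.45,[-0.12,0.0,0.04],[0.0,-0.09,0.0]],[0.45,[-0.12,0.0,0.04],[0.0,-0.1,0.0]],[0.45,[-0.13,0.0,0.04],[0.0,-0.09,0.0]],[0.45,[-0.12,0.0,0.05],[0.0,-0.09,0.0]],[0.45,[-0.12,0.0,0.04],[0.0,-0.1,0.0]]]
```

Emit:
play_rows(series=[[0.45, [-0.12, 0.01, 0.03], [-0.01, -0.12, 0]], [0.45, [-0.12, 0, 0.04], [0, -0.1, 0]], [0.45, [-0.12, 0, 0.04], [0, -0.1, 0]], [0.45, [-0.12, 0, 0.04], [0, -0.1, 0]]])

```text
t: 19.0
tool_pos: [0.3928, 0.2618, -0.005]
tool_rot: [0.2, 2.804, -0.033]
contact_force: [-11.7, 2.1, 8.8]
opening: 0.0383
grip_force: 5.9
```

Emit:
play_rows(series=[[0.45, [-0.12, 0, 0.04], [0, -0.1, 0]], [0.45, [-0.12, 0, 0.04], [0, -0.1, 0]], [0.45, [-0.12, 0, 0.05], [0, -0.1, 0]], [0.45, [-0.12, 0, 0.05], [0, -0.1, 0]]])

```text
t: 19.5
tool_pos: [0.4185, 0.258, -0.0054]
tool_rot: [0.195, 2.747, -0.038]
contact_force: [-9.8, 2.0, 6.7]
opening: 0.0385
grip_force: 4.5
```

Run:
```python
from h import *
where(); path(-.166,-.110,.007,22,28)
s=cam('side')['c'];cv2.imwrite('pics/side7.png',s);a=cv2.imread('pics/side6.png')
y0,y1,x0,x1=185,235,225,275
t=a[y0:y1,x0:x1];m=cv2.matchTemplate(s[y0-25:y1+10,x0-10:x1+60],t,cv2.TM_CCOEFF_NORMED);_,v,_,l=cv2.minMaxLoc(m);print(v,l[0]-10,l[1]-25)
```

```text
t 19.5 edge rack x -0.1680 y 0.0000 z 0.0330 tilt 22.2 F [-9.8  2.   6.7] op 0.0385
[[0.45,[-0.18,-0.0,0.05],[0.0,-0.06,0.01]],[0.45,[-0.14,-0.0,0.06],[0.0,-0.1,-0.0]],[0.45,[-0.14,-0.0,0.06],[0.0,-0.09,-0.0]],[0.45,[-0.14,-0.0,0.06],[0.0,-0.1,-0.0]],[0.45,[-0.13,-0.0,0.06],[0.0,-0.09,-0.0]],[0.45,[-0.14,-0.0,0.06],[0.0,-0.09,-0.0]],[0.45,[-0.13,-0.0,0.07],[0.0,-0.1,-0.0]],[0.45,[-0.14,-0.0,0.07],[0.0,-0.09,-0.0]]]
0.8310026526451111 19 -3
```

The caddy is moving forward and its front is climbing, with modest forces. Continue.

Emit:
play_rows(series=[[0.45, [-0.17, 0, 0.03], [0, -0.06, 0]], [0.45, [-0.14, 0, 0.05], [0, -0.1, 0]], [0.45, [-0.14, 0, 0.05], [0, -0.1, 0]], [0.45, [-0.14, 0, 0.05], [0, -0.1, 0]]])

```text
t: 20.05
tool_pos: [0.4496, 0.2529, -0.0025]
tool_rot: [0.191, 2.696, -0.044]
contact_force: [-3.1, 0.6, -0.9]
opening: 0.0383
grip_force: 1.8
```

Emit:
play_rows(series=[[0.45, [-0.14, 0, 0.05], [0, -0.1, 0]], [0.45, [-0.14, 0, 0.05], [0, -0.1, 0]], [0.45, [-0.13, 0, 0.06], [0, -0.1, 0]], [0.45, [-0.14, 0, 0.06], [0, -0.1, 0]]])

```text
t: 20.55
tool_pos: [0.4794, 0.2491, 0.0005]
tool_rot: [0.187, 2.639, -0.047]
contact_force: [-2.8, -0.2, -1.3]
opening: 0.0386
grip_force: 1.6
```

Run:
```python
from h import *
where(); path(-.110,-.062,.006,28,34)
cv2.imwrite('pics/side8.png',cam('side')['c']);cv2.imwrite('pics/scene8.png',cam('scene')['c'])
```

```text
t 20.55 edge rack x -0.1106 y -0.0001 z 0.0383 tilt 28.5 F [-2.8 -0.2 -1.3] op 0.0386
[[0.45,[-0.08,0.0,0.14],[0.01,-0.04,0.01]],[0.45,[-0.11,0.0,0.06],[-0.0,-0.09,0.0]],[0.45,[-0.12,0.0,0.06],[-0.0,-0.09,0.0]],[0.45,[-0.12,0.0,0.05],[-0.0,-0.1,0.0]],[0.45,[-0.13,0.0,0.03],[-0.0,-0.09,0.0]],[0.45,[-0.13,0.0,0.04],[-0.0,-0.09,0.0]],[0.45,[-0.13,0.0,0.04],[-0.0,-0.1,0.0]],[0.45,[-0.13,0.0,0.04],[-0.0,-0.09,0.0]]]
```

Forces are small, but the contact is a little high on the wall for the later drop. While the back is still on the counter I'll back off slightly, lower 12 mm and resume.

Emit:
play_rows(series=[[0.45, [0.2, 0, -0.08], [0, 0, 0]], [0.45, [0.11, 0, 0.21], [0, 0, 0]], [0.45, [0, 0, 0], [0, 0, 0]]])

```text
t: 21.02
tool_pos: [0.4675, 0.2503, -0.0139]
tool_rot: [0.186, 2.642, -0.049]
contact_force: [0.3, 0.2, -0.4]
opening: 0.0385
grip_force: 0.0
```

```bash
sed -i 's/return .034+/return .027+/' h.py
python3 - <<'E'
from h import *
where(); path(-.1195,-.0795,.005,28.5,33)
E
```

```text
t 21.025 edge rack x -0.1224 y -0.0005 z 0.0239 tilt 28.3 F [ 0.3  0.2 -0.4] op 0.0385
[[0.45,[-0.18,0.01,0.02],[-0.0,-0.09,0.02]],[0.45,[-0.09,0.0,0.05],[-0.0,-0.07,-0.0]],[0.45,[-0.1,0.0,0.06],[-0.0,-0.07,-0.0]],[0.45,[-0.09,0.0,0.05],[-0.0,-0.07,-0.0]],[0.45,[-0.09,0.0,0.05],[-0.0,-0.07,-0.0]],[0.45,[-0.1,0.0,0.05],[-0.0,-0.07,-0.0]],[0.45,[-0.11,0.0,0.04],[-0.0,-0.07,-0.0]],[0.45,[-0.1,0.0,0.03],[-0.0,-0.07,-0.0]]]
```

Emit:
play_rows(series=[[0.45, [-0.15, 0.01, 0.02], [0, -0.09, 0]], [0.45, [-0.09, 0, 0.05], [0, -0.07, 0]], [0.45, [-0.1, 0, 0.05], [0, -0.07, 0]], [0.45, [-0.1, 0, 0.05], [0, -0.07, 0]], [0.45, [-0.1, 0, 0.05], [0, -0.07, 0]], [0.45, [-0.1, 0, 0.04], [0, -0.07, 0]], [0.45, [-0.11, 0, 0.03], [0, -0.07, 0]], [0.45, [-0.1, 0, 0.03], [0, -0.07, 0]]])

```text
t: 22.02
tool_pos: [0.5118, 0.2443, -0.0061]
tool_rot: [0.182, 2.561, -0.055]
contact_force: [-4.7, 0.8, -0.4]
opening: 0.0387
grip_force: 2.5
```

Run:
```python
from h import *
where(); path(-.0785,-.0385,.005,33,37)
```

```text
t 22.025 edge rack x -0.0808 y -0.0002 z 0.0309 tilt 32.9 F [-4.7  0.8 -0.4] op 0.0387
[[0.45,[-0.14,0.0,0.07],[-0.0,-0.07,0.01]],[0.45,[-0.1,0.0,0.04],[-0.0,-0.06,-0.0]],[0.45,[-0.1,0.0,0.03],[-0.0,-0.07,-0.0]],[0.45,[-0.11,0.0,0.04],[-0.0,-0.06,-0.0]],[0.45,[-0.1,0.0,0.04],[-0.0,-0.06,-0.0]],[0.45,[-0.11,0.0,0.03],[-0.0,-0.06,-0.0]],[0.45,[-0.1,0.0,0.04],[-0.0,-0.07,-0.0]],[0.45,[-0.1,0.0,0.04],[-0.0,-0.06,-0.0]]]
```

Emit:
play_rows(series=[[0.45, [-0.13, 0, 0.06], [0, -0.07, 0]], [0.45, [-0.1, 0, 0.04], [0, -0.06, 0]], [0.45, [-0.1, 0, 0.04], [0, -0.06, 0]], [0.45, [-0.1, 0, 0.04], [0, -0.06, 0]]])

```text
t: 22.52
tool_pos: [0.5342, 0.2413, -0.0015]
tool_rot: [0.18, 2.527, -0.058]
contact_force: [-12.0, 1.8, 5.4]
opening: 0.0388
grip_force: 5.2
```

Emit:
play_rows(series=[[0.45, [-0.1, 0, 0.04], [0, -0.06, 0]], [0.45, [-0.1, 0, 0.04], [0, -0.06, 0]], [0.45, [-0.1, 0, 0.04], [0, -0.06, 0]], [0.45, [-0.1, 0, 0.04], [0, -0.06, 0]]])

```text
t: 23.02
tool_pos: [0.5553, 0.2385, 0.0041]
tool_rot: [0.177, 2.492, -0.06]
contact_force: [-9.1, 1.3, 5.9]
opening: 0.0386
grip_force: 4.3
```

Run:
```python
from h import *
where(); path(-.038,-.014,.003,37,38)
```

```text
t 23.025 edge rack x -0.0394 y 0.0003 z 0.0403 tilt 36.9 F [-9.1  1.3  5.9] op 0.0386
[[0.45,[-0.09,-0.01,0.03],[0.0,-0.03,0.01]],[0.45,[-0.06,0.0,0.02],[0.0,-0.01,0.0]],[0.45,[-0.06,0.0,0.03],[0.0,-0.02,0.0]],[0.45,[-0.06,0.0,0.02],[0.0,-0.02,0.0]],[0.45,[-0.06,0.0,0.03],[0.0,-0.01,0.0]],[0.45,[-0.06,0.0,0.02],[0.0,-0.02,0.0]],[0.45,[-0.06,0.0,0.03],[0.0,-0.01,-0.0]],[0.45,[-0.05,0.0,0.02],[0.0,-0.02,-0.0]]]
```

Emit:
play_rows(series=[[0.45, [-0.08, 0, 0.03], [0, -0.03, 0]], [0.45, [-0.06, 0, 0.02], [0, -0.02, 0]], [0.45, [-0.06, 0, 0.02], [0, -0.02, 0]], [0.45, [-0.06, 0, 0.02], [0, -0.02, 0]]])

```text
t: 23.52
tool_pos: [0.5689, 0.2365, 0.0085]
tool_rot: [0.176, 2.479, -0.061]
contact_force: [-2.2, 0.7, -1.7]
opening: 0.0383
grip_force: 1.3
```

Emit:
play_rows(series=[[0.45, [-0.06, 0, 0.02], [0, -0.02, 0]], [0.45, [-0.06, 0, 0.02], [0, -0.02, 0]], [0.45, [-0.06, 0, 0.02], [0, -0.02, 0]], [0.45, [-0.05, 0, 0.02], [0, -0.02, 0]]])

```text
t: 24.02
tool_pos: [0.5807, 0.2351, 0.013]
tool_rot: [0.175, 2.467, -0.061]
contact_force: [-2.4, 1.4, -1.3]
opening: 0.0386
grip_force: 1.2
```

Run:
```python
from h import *
where(); path(-.014,.002,.002,38,38)
np.set_printoptions(precision=4,suppress=True)
for n in('side','scene','wrist'):
    c=cam(n);cv2.imwrite(f'pics/{n}9.png',c['c'])
    if n=='wrist':
        h=cv2.cvtColor(c['c'],cv2.COLOR_BGR2HSV);m=cv2.inRange(h,(100,120,90),(118,255,255))
        k,_,st,ce=cv2.connectedComponentsWithStats(m)
        for i in range(1,k):
            if st[i,4]>60:print('blue',st[i],ce[i])
```

```text
t 24.025 edge rack x -0.0147 y 0.0006 z 0.0489 tilt 38.3 F [-2.4  1.4 -1.3] op 0.0386
[[0.45,[-0.03,-0.01,0.05],[0.01,0.04,0.01]],[0.45,[-0.03,-0.0,0.01],[-0.0,0.0,-0.0]],[0.45,[-0.04,-0.0,0.02],[-0.0,0.0,-0.0]],[0.45,[-0.04,-0.0,0.02],[-0.0,0.0,-0.0]],[0.45,[-0.04,-0.0,0.01],[-0.0,0.0,-0.0]],[0.45,[-0.04,-0.0,0.02],[-0.0,0.0,-0.0]],[0.45,[-0.03,-0.0,0.01],[-0.0,0.0,-0.0]],[0.45,[-0.04,-0.0,0.02],[-0.0,0.0,-0.0]]]
blue [ 259  327  113   57 5803] [315.7005 356.2397]
```

Emit:
play_rows(series=[[0.45, [-0.03, 0, 0.03], [0, 0, 0]], [0.45, [-0.03, 0, 0.03], [0, 0, 0]], [0.45, [-0.03, 0, 0.02], [0, 0, 0]], [0.45, [-0.03, 0, 0.02], [0, 0, 0]]])

```text
t: 24.68
tool_pos: [0.5883, 0.234, 0.0127]
tool_rot: [0.175, 2.468, -0.061]
contact_force: [-2.6, 0.7, -1.8]
opening: 0.0384
grip_force: 1.1
```

```bash
cat > tab.py <<'E'
from h import *
where()
c=cam('wrist');h=cv2.cvtColor(c['c'],cv2.COLOR_BGR2HSV);m=cv2.inRange(h,(100,120,90),(118,255,255))
k,_,st,ce=cv2.connectedComponentsWithStats(m);i=1+st[1:,4].argmax();print('blue',st[i],ce[i])
E
python3 tab.py
```

```text
t 24.675 edge rack x -0.0070 y 0.0005 z 0.0485 tilt 38.3 F [-2.6  0.7 -1.8] op 0.0384
blue [ 260  326  112   56 5771] [315.70767631 354.23132906]
```

Emit:
play_rows(series=[[0.45, [-0.03, 0, 0.03], [0, 0, 0]], [0.45, [-0.03, 0, 0.02], [0, 0, 0]], [0.45, [0, 0, 0], [0, 0, 0]]])

```text
t: 25.1
tool_pos: [0.5922, 0.2335, 0.0127]
tool_rot: [0.175, 2.467, -0.061]
contact_force: [-2.1, 0.1, -1.3]
opening: 0.0387
grip_force: 1.1
```

```bash
python3 tab.py
```

```text
t 25.1 edge rack x -0.0030 y 0.0006 z 0.0485 tilt 38.3 F [-2.1  0.1 -1.3] op 0.0387
blue [ 261  322  111   56 5636] [315.60450674 350.43701207]
```

Emit:
play_rows(series=[[0.45, [-0.03, 0, 0.02], [0, 0, 0]], [0.45, [-0.03, 0, 0.03], [0, 0, 0]], [0.45, [0, 0, 0], [0, 0, 0]]])

```text
t: 25.52
tool_pos: [0.5961, 0.2329, 0.0126]
tool_rot: [0.175, 2.467, -0.061]
contact_force: [-2.1, 0.1, -1.7]
opening: 0.0383
grip_force: 1.1
```

```bash
python3 tab.py
```

```text
t 25.525 edge rack x 0.0009 y 0.0006 z 0.0484 tilt 38.3 F [-2.1  0.1 -1.7] op 0.0383
blue [ 262  318  109   55 5547] [315.67712277 345.49035515]
```

Emit:
play_rows(series=[[0.45, [-0.03, 0, 0.02], [0, 0, 0]], [0.45, [0, 0, 0], [0, 0, 0]]])

```text
t: 25.82
tool_pos: [0.5978, 0.2327, 0.0127]
tool_rot: [0.175, 2.467, -0.061]
contact_force: [-1.4, -0.0, -2.3]
opening: 0.0385
grip_force: 1.0
```

```bash
python3 tab.py
```

```text
t 25.825 edge rack x 0.0026 y 0.0006 z 0.0486 tilt 38.3 F [-1.4 -0.  -2.3] op 0.0385
blue [ 262  316  108   55 5438] [315.67028319 343.9709452 ]
```

Emit:
play_rows(series=[[0.45, [-0.03, 0, 0.02], [0, 0, 0]], [0.45, [0, 0, 0], [0, 0, 0]]])

```text
t: 26.12
tool_pos: [0.5996, 0.2324, 0.0129]
tool_rot: [0.175, 2.467, -0.061]
contact_force: [-2.2, -0.4, -1.3]
opening: 0.0383
grip_force: 1.0
```

```bash
python3 tab.py
```

```text
t 26.125 edge rack x 0.0044 y 0.0006 z 0.0487 tilt 38.3 F [-2.2 -0.4 -1.3] op 0.0383
blue [ 263  315  107   55 5438] [315.64600956 342.03898492]
```

Emit:
play_rows(series=[[0.45, [-0.03, 0, 0.02], [0, 0, 0]], [0.45, [0, 0, 0], [0, 0, 0]]])

```text
t: 26.42
tool_pos: [0.6014, 0.2322, 0.013]
tool_rot: [0.175, 2.467, -0.061]
contact_force: [-1.4, 0.9, -2.0]
opening: 0.0384
grip_force: 1.0
```

```bash
python3 tab.py
```

```text
t 26.425 edge rack x 0.0062 y 0.0006 z 0.0489 tilt 38.3 F [-1.4  0.9 -2. ] op 0.0384
blue [ 263  314  107   54 5408] [315.70636095 340.89996302]
```

The force is low and part of the caddy's weight seems to hang on the fingertips. I'll ease back a few millimetres to let the back edge settle and see whether it drops.

Emit:
play_rows(series=[[0.45, [0.08, 0, -0.06], [0, 0, 0]], [0.45, [0.08, 0, -0.06], [0, 0, 0]], [0.45, [0, 0, 0], [0, 0, 0]], [0.45, [0, 0, 0], [0, 0, 0]]])

```text
t: 26.98
tool_pos: [0.5917, 0.2338, 0.0132]
tool_rot: [0.175, 2.467, -0.06]
contact_force: [0.2, -0.4, 0.1]
opening: 0.0383
grip_force: 0.0
```

```bash
python3 tab.py
python3 - <<'E'
from h import *
s=cam('side');a=cam('scene');w=cam('wrist')
big=lambda c,x,y,w,h,s:cv2.resize(c['c'][y:y+h,x:x+w],None,fx=s,fy=s,interpolation=cv2.INTER_CUBIC)
cv2.imwrite('pics/c10.png',np.vstack([np.hstack([big(s,245,130,160,120,2.5),big(a,390,185,160,120,2.5)]),np.hstack([big(w,200,190,240,180,400/240),cv2.resize(w['c'],(400,300))])]))
E
```

```text
t 26.975 edge rack x -0.0037 y 0.0008 z 0.0490 tilt 38.4 F [ 0.2 -0.4  0.1] op 0.0383
blue [ 266  295   99   47 4506] [315.09076787 318.33155792]
```

View pics/c10.png

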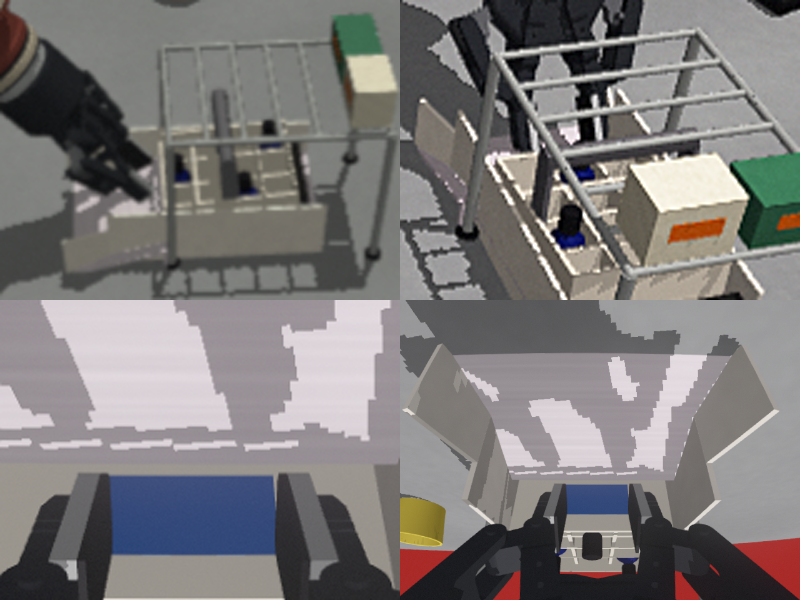

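The last view shows the lip line unbroken across the full width with the caddy's back wall behind it, the bottles standing, and the fingers clear. A numeric check from the wrist rays follows.

Run:
```python
from h import *
np.set_printoptions(precision=4,suppress=True)
w=cam('wrist');g=cv2.cvtColor(w['c'],cv2.COLOR_BGR2GRAY)
rx=lambda row,z:((onz(w,[[315,row]],z)[0,:2]-L)@EX).round(4)
print('lip',[rx(r,.024) for r in(285,287,289)])
print('column',[(r,w['c'][r,315].tolist()) for r in range(280,376,3)])
for z in(.058,.060,.064,.068,.072): print(z,'rim x',[rx(r,z) for r in(363,367,371)])
# wrist tab before/after tops
```

```text
lip [np.float64(-0.0027), np.float64(-0.0007), np.float64(0.0014)]
column [(280, [149, 143, 150]), (283, [148, 142, 150]), (286, [148, 143, 150]), (289, [144, 149, 155]), (292, [144, 151, 156]), (295, [136, 125, 127]), (298, [125, 80, 62]), (301, [123, 76, 59]), (304, [124, 78, 59]), (307, [123, 76, 58]), (310, [124, 76, 58]), (313, [123, 75, 54]), (316, [123, 73, 53]), (319, [122, 74, 54]), (322, [122, 72, 51]), (325, [121, 71, 50]), (328, [122, 74, 53]), (331, [122, 72, 51]), (334, [120, 71, 46]), (337, [120, 71, 48]), (340, [122, 72, 49]), (343, [129, 116, 109]), (346, [141, 148, 152]), (349, [141, 148, 153]), (352, [141, 148, 153]), (355, [141, 148, 153]), (358, [141, 147, 153]), (361, [141, 149, 154]), (364, [140, 147, 153]), (367, [141, 148, 153]), (370, [204, 212, 218]), (373, [40, 39, 40])]
0.058 rim x [np.float64(-0.0033), np.float64(0.0027), np.float64(0.0091)]
0.06 rim x [np.float64(-0.0106), np.float64(-0.0049), np.float64(0.0012)]
0.064 rim x [np.float64(-0.0254), np.float64(-0.0202), np.float64(-0.0147)]
0.068 rim x [np.float64(-0.0402), np.float64(-0.0355), np.float64(-0.0306)]
0.072 rim x [np.float64(-0.0549), np.float64(-0.0508), np.float64(-0.0465)]
```

The lip is where estimated, and the rim ray gives a rim height of about 0.059 m at x ≈ +3 mm. That matches a dropped caddy (12 + 48 mm); one still on the lip would be near 0.072. It's home, so I'll withdraw.

Emit:
play_rows(series=[[0.45, [0.2, 0, -0.16], [0, 0, 0]], [0.45, [0.4, 0, -0.35], [0, 0, 0]], [0.45, [0.4, 0, -0.5], [0, 0, 0]], [0.45, [0.4, 0, -0.6], [0, 0, 0]], [0.45, [0.2, 0, -0.5], [0, 0, 0]], [0.45, [0, 0, 0], [0, 0, 0]], [0.45, [0, 0, 0], [0, 0, 0]]])

```text
t: 28.1
tool_pos: [0.4645, 0.2517, 0.0457]
tool_rot: [0.175, 2.467, -0.061]
contact_force: [0.2, -0.1, -0.3]
opening: 0.038
grip_force: 0.0
```

Run:
```python
from h import *
where()
for n,box in(('side',(300,325,140,240)),('scene',(390,550,180,330))):
    a=cam(n)['c'];b=cv2.imread(f'pics/{n}0.png')
    # bystanders unchanged?
    for nm,(x,y) in dict(side=dict(cup=(377,277),bottle=(330,298),mouse=(251,288)),scene=dict(cup=(354,340),bottle=(305,293),mouse=(311,233)))[n].items():
        t=b[y-18:y+18,x-18:x+18];m=cv2.matchTemplate(a[y-26:y+26,x-26:x+26],t,cv2.TM_CCOEFF_NORMED);_,v,_,l=cv2.minMaxLoc(m);print(n,nm,round(v,3),l[0]-8,l[1]-8)
# caddy rim in wrist-independent check: dark/blue bottle caps in scene crop
    h=cv2.cvtColor(a,cv2.COLOR_BGR2HSV);mk=cv2.inRange(h,(110,130,40),(130,255,255));k,_,st,ce=cv2.connectedComponentsWithStats(mk)
    print(n,'blue',[(ce[i].round(0).tolist(),int(st[i,4])) for i in range(1,k) if st[i,4]>8])
```

```text
t 28.1 edge rack x -0.1320 y 0.0003 z 0.0815 tilt 38.3 F [ 0.2 -0.1 -0.3] op 0.038
side cup 1.0 0 0
side bottle 1.0 0 0
side mouse 1.0 0 0
side blue [([318.0, 200.0], 14), ([330.0, 297.0], 49)]
scene cup 0.995 0 0
scene bottle 0.999 0 0
scene mouse 0.998 0 0
scene blue [([464.0, 254.0], 23), ([458.0, 280.0], 55), ([305.0, 292.0], 97)]
```

```bash
python3 -c "
from station import ctrl
print(ctrl.finish_job())"
```

```text
the job is handed in; nothing more can be done
None
```

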